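# Four clicks of in-feed on the tool grinder, then lock it

### The job

Put four clicks of in-feed on the tool grinder's cross slide: with a fingertip against the upright post on the round dial, gently push the dial round clockwise (seen from above) by exactly four clicks from where it stands, never on into a fifth, and leave it seated in the fourth. Only then gently push the knob of the lock lever at the other end of the saddle round clockwise until the lever is fully home against its stop. Only push with shut fingers: do not pinch the dial's post or the lever, lift nothing, and leave the other things on the saddle and table where they are.

Things in the scene. Friction and masses are not known exactly. Their poses are not given: they have to be found in the camera images.
- dial_centre (a point): Point on the vertical axis of the round click dial, level with the top face of its disc. The dial is a flat aluminium disc, 110 mm diameter, with black tick marks on its rim, lying on a round blue housing (126 mm diameter) on the low blue-and-steel saddle of the cross slide. Its top face is 72 mm above the table; a low hub (24 mm diameter) rises 4 mm above the face in the middle.
- dial_post (a point): Half-way up the dial's handle post: an upright dark steel post, 14 mm diameter, standing 32 mm above the disc (top 104 mm above the table), 42 mm from the dial's axis. Pushing it round turns the dial.
- dial (a joint): Turn of the dial in rad, 0 at the start (seated in a click), growing clockwise seen from above. A sprung detent gives a click stop every 20 degrees (0.349 rad): the dial resists (about 3 to 8 N at the post), half-way between two stops gives way, and snaps into the next stop by itself; let go, it stays in the nearest stop. Four clicks are 1.396 rad. It can be turned further than wanted, and backwards.
- dial_unit: The blue round housing with the dial on it; origin on the dial's axis at the housing's underside, 40 mm above the table; z up. It is fixed; its turn about the axis and so the post's starting side vary.
- lever_pivot (a point): Pivot of the lock lever, on its vertical axis, 54 mm above the table: a short steel hub (28 mm diameter, top 70 mm above the table) at the other end of the saddle.
- lever_knob (a point): Half-way up the lock lever's upright black knob: a 14 mm diameter pin with an 18 mm ball on top, centred 58 mm from the pivot; the pin stands on a flat steel arm whose top is 63 mm above the table, and the ball's top is 99 mm above the table. This point is 74 mm above the table.
- lock_lever (a joint): Turn of the lock lever in rad, growing clockwise seen from above: starts unlocked between 0 and 0.2, locked at its solid stop at 1.2. It has light friction (about 1 N at the knob) and stays where it is left.
- saddle: The fixed saddle of the cross slide, blue casting with a steel top, 190 x 270 mm, top 40 mm above the table; origin under its centre, y along its length from the dial to the lever.
- work_head: Bystander, fixed: a small blue work head, 110 x 110 mm and 76 mm high, with a spindle; origin under its centre.
- brass_block: Bystander, loose on the saddle: brass block 22 x 32 x 18 mm; origin under its centre.
- collet: Bystander, loose on the saddle: steel collet standing upright, 26 mm diameter, 34 mm high; origin under its centre.
- oil_can: Bystander: blue oil bottle, 64 mm diameter, 110 mm high; origin under its centre.
- screwdriver: Bystander: screwdriver lying on the table; origin under its middle.
- caliper: Bystander: steel caliper lying flat, 170 mm long; origin under its beam's middle.
- bit_tray: Bystander: grey tray of tool bits, 80 x 140 x 30 mm; origin under its centre.
- lever_unit: The small blue round base under the lock lever, fixed, 44 mm diameter; origin on the lever's axis, 40 mm above the table.

How it is judged:
By the outcome, as a careful person would: the job done as asked, in the order asked, and still so for the second after the job is handed in, with the robot touching nothing.
It also fails if it takes over 64 s, if anything falls off the work surface, if the arm or the gripper's body presses on something with over 40 N, if the wrist force passes 120 N, or if a joint passes its speed limit or range.

### The arm

A 6-joint arm with a two-finger parallel gripper is mounted at the origin on the work surface. World frame = base frame: x ahead of the robot, y to its left, z up, the work surface at z = 0. Lengths are in mm, angles in rad, forces in N, time in s.
With the tool pointing down it reaches from about 350 to 975 mm from the base axis. Payload 7.1 kg.
Tool frame: the origin (TCP) lies on the front face of the gripper's body, between the roots of the fingers; the fingertips stand 80 mm ahead of it and the grasp point (between the pads) lies 61 mm ahead of it (env.tips_ahead is the distance from the TCP to the fingertips, in mm); z points along the fingers, y is the line along which they close (so a half turn about z gives the same grasp; the last joint's range is limited). The gripper opens to 88 mm and grips with 3 to 60 N. Pads are 20 mm wide; open, the fingers measure 115 mm over their backs; the gripper's body (75 mm by 178 mm) begins 61 mm behind the grasp point.
Start: joints at [-1.261, 0.423, 1.63, -0, 1.089, -0.019], TCP at [201.835, -591.497, 302.675] pointing down, gripper open.
Joint ranges: [-3, 3], [-0.9, 2.11], [0.09, 2.58], [-1.31, 4.45], [0.11, 2.69], [-2.54, 2.54]. Speed limits (rad/s): [2.39, 2.39, 3.01, 3.14, 3.14, 3.14].

### API

Orientations are given as a unit quaternion [x, y, z, w].
In Python, from station import env, set_gripper, viewer, workorder gives the robot as it stands. Calls block until the motion is done:
- env.reach(position, orientation): joint-space move of the TCP to a pose.
- env.move_l(position, rot=None, rate=150, f_stop=None): straight line of the TCP; rot=None keeps the orientation; rate is the mean speed in mm/s. With f_stop (N) it stops when the force on the tool has changed by that much, and returns True; else False.
- env.move_joints(angles): joint-space move.
- set_gripper(opening): finger opening in mm; the grip force is fixed at half the most; returns when the fingers have stopped.
- env.hold(seconds).
- env.ik(position, orientation): joint angles nearest the present ones, or None.
- env.read_state(): the state.
- viewer.camera(name): name is "scene" or "top" or "wrist"; returns the picture (384x512x3 uint8, blue, green, red); there is no depth.
- viewer.camera_params(name): a dict with "fx", "fy", "cx", "cy" (pixels), "pose" (4x4, takes a point from camera to world coordinates); the wrist camera has in their place "tool_from_camera" (4x4, takes a point from camera to tool coordinates, whose origin is the TCP and whose axes are the flange's). Camera axes: x right, y up, looking along -z (the intrinsics and any distortion apply to the point x, -y, -z); pixel columns grow to the right and rows downward; lengths in mm; the calibration is good to about 2 mm. A picture is of the moment at which its call begins: read the wrist's pose just before it. camera_params takes no time and is no camera call.
A pose or a line that the arm cannot do raises env.IKError and nothing moves.
- workorder.sign_off(): hands the job in; it is judged then, once.
The state is a dict: "time_s": time; "qpos": joint angles; "dq": joint speeds; "tau": joint torques, N m; "tool_pos": TCP position; "orientation": TCP orientation; "force": force on the tool from outside, world axes, zero at the start; "wrist_torque": the same for the moment, N m; "width": finger opening in mm; "grip_force": force on a finger pad.
Only numpy, scipy, OpenCV 4.12 (cv2) and the standard library are available. Lean on these libraries where they do the work, as an engineer would, in place of code of your own. Each camera call takes 0.05 s, during which the arm holds its last target. There are 200 camera calls.

## Working session

There is one attempt and no reset: what is moved stays moved. The work goes in short steps, each a Python script; the robot and the scene stay as the last script left them, time stands still between calls to the robot, and variables do not carry over. Pictures are saved under pics/ and viewed, at most 10 in all, crops included, and the job is handed in when it is done.

```bash
mkdir -p pics; ls; python3 - <<'E'
from station import env, set_gripper, viewer, workorder
import cv2
for n in("top","scene"):
    cv2.imwrite(f"pics/{n}0.png",viewer.camera(n)); p=viewer.camera_params(n); print(n,p)
print(viewer.camera_params("wrist")); print(env.read_state())
a=cv2.imread("pics/top0.png"); cv2.imwrite("pics/top0b.png",cv2.resize(a,(800,600),interpolation=cv2.INTER_CUBIC))
E
```

```text
pics
top {'fx': 394.94970989646123, 'fy': 394.94970989646123, 'cx': 253.99285633517917, 'cy': 195.84400292116487, 'pose': array([[-1.31864607e-02,  9.87621017e-01, -1.56303691e-01,
         3.98658203e+02],
       [-9.99796259e-01, -1.54119801e-02, -1.30350176e-02,
        -1.48737234e+01],
       [-1.52826068e-02,  1.56099960e-01,  9.87623028e-01,
         1.32799320e+03],
       [ 0.00000000e+00,  0.00000000e+00,  0.00000000e+00,
         1.00000000e+00]])}
scene {'fx': 481.85997668801156, 'fy': 481.85997668801156, 'cx': 257.10181536266435, 'cy': 186.85701656401727, 'pose': array([[ 7.31140528e-01, -3.76579950e-01,  5.68877025e-01,
         1.41475015e+03],
       [ 6.82158383e-01,  4.15355741e-01, -6.01780316e-01,
        -8.47187240e+02],
       [-9.66793705e-03,  8.28050210e-01,  5.60570586e-01,
         8.72848307e+02],
       [ 0.00000000e+00,  0.00000000e+00,  0.00000000e+00,
         1.00000000e+00]])}
{'fx': 270.273604447413, 'fy': 270.273604447413, 'cx': 252.81761469319594, 'cy': 190.408841396416, 'tool_from_camera': array([[ 1.34262930e-03,  9.70494217e-01,  2.41120658e-0
[... 278 characters left out ...]
+00]])}
{'time_s': 0.1, 'qpos': array([-1.26101731e+00,  4.23799896e-01,  1.63060933e+00, -4.85963978e-06,
        1.08860063e+00, -1.90050984e-02]), 'dq': array([-0.001147  , -0.00236211, -0.0033851 ,  0.00120492, -0.00044029,
        0.0009808 ]), 'tau': array([-1.33898699e-03, -5.45615995e+01, -2.74322677e+01,  6.43461384e-02,
        1.87593367e-02, -4.82015814e-07]), 'tool_pos': array([ 201.70806064, -591.13994767,  301.95887079]), 'orientation': array([ 9.86517596e-01,  1.63653689e-01, -1.04787866e-04, -7.00812088e-04]), 'force': array([-1.09720016,  0.64006446, -0.22929731]), 'wrist_torque': array([ 0.02017339, -0.01065565,  0.02037731]), 'grip_force': 0.0, 'width': 87.95031923122734}
```

View pics/top0b.png

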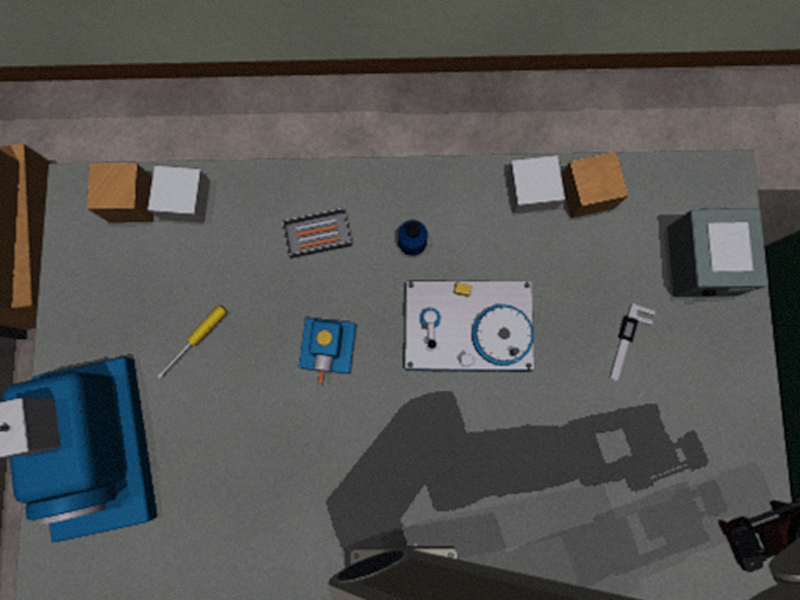

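View pics/scene0.png

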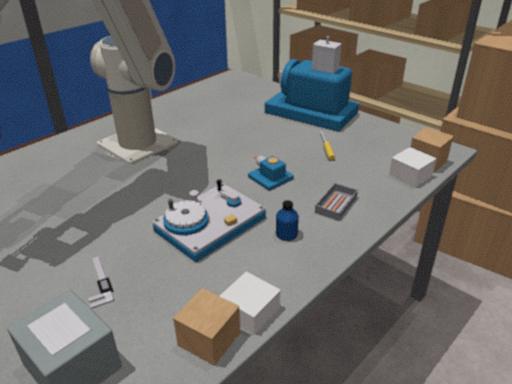

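The top view (800 px version) shows the dial at about (503,334), with its post at (513,351). The lever hub is at (430,317), the knob at (431,343) and the collet at (466,358). I'll convert these to world positions and take a close wrist look.

```bash
cat > h.py <<'E'
from station import env, set_gripper, viewer, workorder
import cv2, numpy as np
from scipy.spatial.transform import Rotation as R
def ray(p,pose,uv,z):
    d=pose[:3,:3]@np.array([(uv[0]-p["cx"])/p["fx"],-(uv[1]-p["cy"])/p["fy"],-1]); o=pose[:3,3]
    return o+d*(z-o[2])/d[2]
def tool(s):
    T=np.eye(4);T[:3,:3]=R.from_quat(s["orientation"]).as_matrix();T[:3,3]=s["tool_pos"];return T
def down(yaw): # tool z down, tool x axis at yaw in the world
    return (R.from_euler('z',yaw)*R.from_quat([1,0,0,0])).as_quat()
E
python3 - <<'E'
from h import *
p=viewer.camera_params("top");P=p["pose"]
g=lambda u,v,z:ray(p,P,(u/1.5625,v/1.5625),z)
for n,u,v,z in(("dial",503,334,72),("post",514,350,104),("piv",430,316,70),("knob",431.5,343,99),("collet",466,358,70),("s1",404,281,40),("s2",534,281,40),("s3",534,371,40),("s4",404,371,40)): print(n,g(u,v,z).round(1))
set_gripper(0)
m=(g(503,334,72)+g(430,316,70))/2
env.reach([m[0]-60,m[1],330],down(0))
s=env.read_state();im=viewer.camera("wrist");np.save("T1.npy",tool(s))
cv2.imwrite("pics/w1.png",cv2.resize(im,(800,600),interpolation=cv2.INTER_CUBIC));print(s["tool_pos"],s["orientation"],s["time_s"],s["width"],s["qpos"])
E
```

```text
dial [ 536.2 -214.1   72. ]
post [ 500.6 -229.5  104. ]
piv [575.9 -66.2  70. ]
knob [517.3 -66.8  99. ]
collet [ 488.5 -137.4   70. ]
s1 [656.1 -13.8  40. ]
s2 [ 651.6 -289.3   40. ]
s3 [ 461.8 -280.2   40. ]
s4 [465.5 -10.9  40. ]
[ 496.0306419  -140.75309158  329.99115828] [ 9.99999947e-01 -3.09643960e-04  2.53364997e-05  9.66822305e-05] 3.3917 0.4790968830751265 [-2.99496549e-01  2.28643438e-01  1.84401822e+00 -1.93739468e-04
  1.06882558e+00  1.27201227e+00]
```

View pics/w1.png

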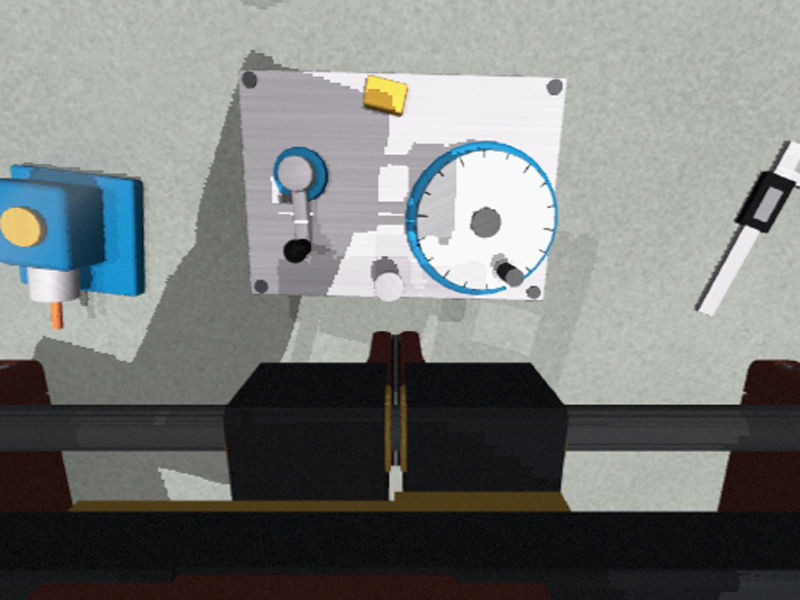

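The wrist view shows the dial hub at (486,221), the post top at (513,275), the lever hub at (296,172), the ball at (297,250) and the collet top at (389,287).

```bash
python3 - <<'E'
from h import *
p=viewer.camera_params("wrist");P=np.load("T1.npy")@p["tool_from_camera"]
g=lambda u,v,z:ray(p,P,(u/1.5625,v/1.5625),z)
d={n:g(u,v,z) for n,u,v,z in(("dial",486,221,76),("post",514,276,104),("postb",502,265,76),("piv",296,172,70),("knob",297,250,92),("collet",389,287,74),("s1",240,70,40),("s2",566,79,40),("s3",554,300,40),("s4",250,295,40))}
for k in d: print(k,d[k].round(1))
for a,b in(("post","dial"),("knob","piv")):
    e=d[a]-d[b];print(a,np.hypot(*e[:2]),np.degrees(np.arctan2(e[1],e[0])))
E
```

```text
dial [ 539.4 -212.7   76. ]
post [ 501.1 -229.5  104. ]
postb [ 504.6 -227.3   76. ]
piv [576.4 -64.8  70. ]
knob [518.7 -67.3  92. ]
collet [ 486.1 -136.6   74. ]
s1 [655.8 -17.8  40. ]
s2 [ 649.5 -278.7   40. ]
s3 [ 466.5 -285.8   40. ]
s4 [471.1 -10.6  40. ]
post 41.84924255440316 -156.26723874700457
knob 57.69765966602647 -177.49300669315434
```

Both radii match the given sizes (41.8 against 42 mm, 57.7 against 58 mm). Next I'll go behind the post and push just through the first click, logging force to calibrate the contact angle.

```bash
cat >> h.py <<'E'
D=np.array([539,-212.6]);PH0=-156.3
V=np.array([576.4,-65.2]);LH0=-177.5
e=lambda a:np.array([np.cos(np.radians(a)),np.sin(np.radians(a))])
def pose(c,r,phi,off,z):
    q=c+r*e(phi)-off*e(phi-90)
    return [*q,z],down(np.radians(phi-90))
def sweep(c,r,ph0,off,z,angs,f0,rate=25,fmax=25):
    for a in angs:
        po,ro=pose(c,r,ph0-a,off,z); env.move_l(po,ro,rate=rate)
        s=env.read_state(); f=(s["force"]-f0)[:2]
        n=e(ph0-a-90); ft=-f@n
        print(f"{a:.0f}:{ft:.1f}/{f@e(ph0-a):.1f}",end=" ",flush=True)
        if ft>fmax: print("FMAX");break
    print("t",round(s["time_s"],1)); return a
E
python3 - <<'E'
from h import *
po,ro=pose(D,42,PH0,26,230);env.reach(po,ro)
po[2]=160
print(env.move_l(po,ro,rate=80,f_stop=8))
env.hold(.2);s=env.read_state();f0=s["force"];np.save("f0.npy",f0);print(s["tool_pos"],po,f0,s["time_s"])
po,ro=pose(D,42,PH0,17,160);env.move_l(po,ro,rate=30)
sweep(D,42,PH0,17,160,range(0,19),f0,fmax=15)
E
```

```text
False
[ 511.23482832 -253.40347812  160.5463304 ] [np.float64(510.9928132727934), np.float64(-253.28903404637887), 160] [-0.80594326 -0.78008648 -0.08672645] 6.5417
0:3.5/0.3 1:4.0/0.4 2:2.9/1.8 3:2.4/0.2 4:1.7/-0.3 5:0.7/-1.1 6:0.7/-1.3 7:-0.3/-0.8 8:-0.2/-0.8 9:0.1/-1.5 10:-1.2/-0.3 11:-0.8/-1.5 12:-0.6/-0.8 13:-0.2/-1.7 14:-0.9/-0.8 15:-1.5/-0.6 16:-1.2/-1.1 17:-0.9/-0.7 18:-0.5/-0.6 t 11.7
```

```bash
python3 - <<'E'
from h import *
s=env.read_state();im=viewer.camera("wrist");np.save("T2.npy",tool(s));print(s["tool_pos"],s["force"]-np.load("f0.npy"))
im2=viewer.camera("scene");c=im2[180:240,145:235]
a=cv2.resize(im,(800,600));cv2.imwrite("pics/w2.png",a)
cv2.imwrite("pics/s2.png",cv2.resize(c,(720,480),interpolation=cv2.INTER_CUBIC))
E
```

```text
[ 498.87480949 -233.6654685   159.98788727] [0.58702628 0.6102001  0.43792662]
```

View pics/w2.png

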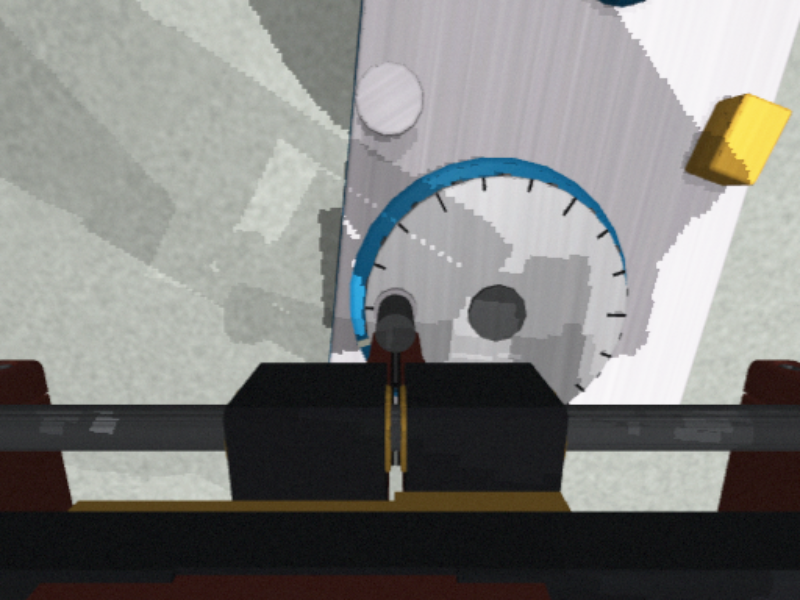

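View pics/s2.png

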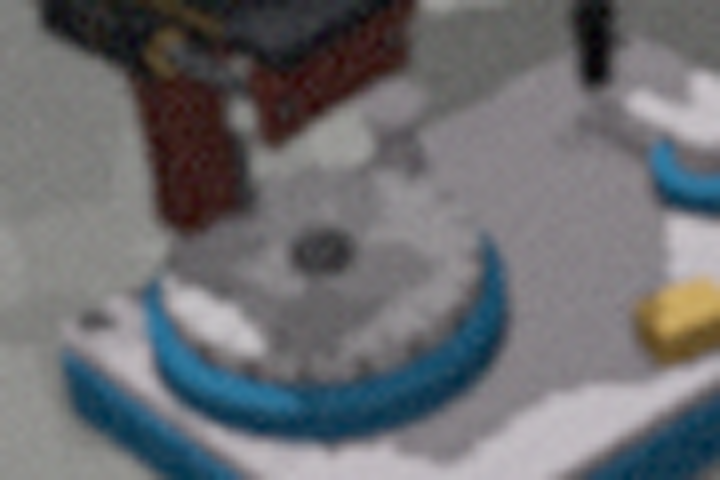

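The wrist view shows the post right at the fingertip, with its top at about (396,332), its base at about (396,306) and the hub at (497,312). I'll compute the turn.

```bash
python3 - <<'E'
from h import *
p=viewer.camera_params("wrist");P=np.load("T2.npy")@p["tool_from_camera"]
g=lambda u,v,z:ray(p,P,(u/1.5625,v/1.5625),z)
h=g(497,312,76)
for q in (g(396,332,104),g(396,303,73)):
    for c in(h,np.r_[D,0]):
        d=(q-c)[:2];print(q.round(1),c.round(1),np.hypot(*d).round(1),PH0-np.degrees(np.arctan2(d[1],d[0]))%360+360)
E
```

```text
[ 496.9 -215.   104. ] [ 537.8 -211.7   76. ] 41.0 19.15421068721514
[ 496.9 -215.   104. ] [ 539.  -212.6    0. ] 42.2 20.45671917589266
[ 496.7 -212.9   73. ] [ 537.8 -211.7   76. ] 41.1 22.062996146208093
[ 496.7 -212.9   73. ] [ 539.  -212.6    0. ] 42.3 23.28089659408579
```

One click so far, and the commanded angle lags the dial by about 3°. I'll continue to the middle of the third-to-fourth range, watching the force sawtooth.

```bash
python3 - <<'E'
from h import *
sweep(D,42,PH0,17,160,range(19,61),np.load("f0.npy"),fmax=15)
E
```

```text
19:0.8/-1.1 20:2.5/-1.3 21:2.4/-1.1 22:2.0/-1.6 23:1.9/-1.1 24:1.2/-0.7 25:1.0/-1.5 26:0.1/-2.0 27:-0.1/-0.3 28:-1.4/-0.6 29:-0.4/-0.5 30:0.0/-0.1 31:-1.5/0.1 32:-0.8/-0.4 33:-1.1/-1.0 34:-0.1/-0.8 35:-1.8/-0.5 36:-1.7/-0.8 37:-1.3/-0.3 38:-0.8/0.2 39:0.9/-1.0 40:2.6/-0.5 41:2.6/-1.4 42:1.4/-1.0 43:0.5/-1.0 44:0.7/-1.7 45:-0.7/-0.3 46:-0.2/-1.1 47:-0.0/0.1 48:-1.2/-0.6 49:-1.5/-0.8 50:-1.1/-0.4 51:-1.5/-0.6 52:-2.4/-1.4 53:-0.7/0.2 54:-0.2/0.0 55:-1.7/-0.3 56:-1.1/-0.0 57:-0.7/-0.2 58:-1.9/0.4 59:1.4/0.2 60:2.9/-1.0 t 22.3
```

The force pattern repeats every 20°: contact at 19, 39 and 59, snaps at about 7, 27 and 46. The dial is therefore in click three. The fourth snap should come by about 67 and the next contact at 79, so I'll stop at 74 and look.

```bash
python3 - <<'E'
from h import *
a=sweep(D,42,PH0,17,160,range(61,75),np.load("f0.npy"),fmax=15)
po,ro=pose(D,42,PH0-a,30,160);env.move_l(po,ro,rate=60)
po[2]=215;env.move_l(po,ro,rate=120)
env.reach([496,-140,330],down(0))
s=env.read_state();im=viewer.camera("wrist");np.save("T3.npy",tool(s));print(s["time_s"])
cv2.imwrite("pics/w3.png",cv2.resize(im,(800,600),interpolation=cv2.INTER_CUBIC))
E
```

```text
61:1.8/-0.5 62:2.0/-0.9 63:-0.6/-0.2 64:0.4/-0.2 65:0.5/-0.5 66:0.4/-0.8 67:-0.6/-0.6 68:-0.3/-0.3 69:-1.6/-0.3 70:-0.1/0.4 71:-1.4/-0.4 72:-1.1/0.2 73:-0.7/-0.3 74:-1.2/-0.7 t 25.8
27.6083
```

View pics/w3.png

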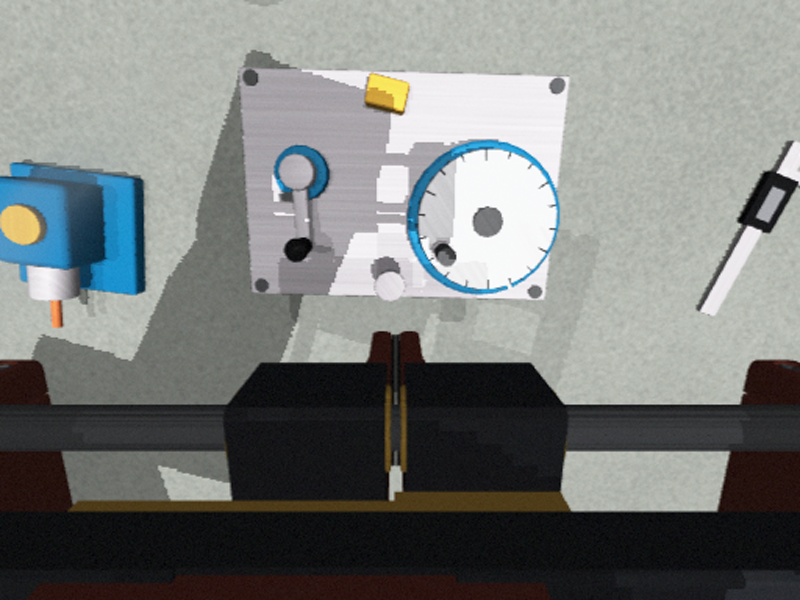

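The post top is now at (446,257). I'll check that this is 80°, and only then go for the lever.

```bash
python3 - <<'E'
from h import *
p=viewer.camera_params("wrist");P=np.load("T3.npy")@p["tool_from_camera"]
g=lambda u,v,z:ray(p,P,(u/1.5625,v/1.5625),z)
d=(g(446.5,257.5,104)-g(487,221,76))[:2];t=(PH0-np.degrees(np.arctan2(d[1],d[0])))%360;print("dial",np.hypot(*d),t)
assert 74<t<86
po,ro=pose(V,58,LH0,30,220);env.reach(po,ro)
po[2]=149
print(env.move_l(po,ro,rate=80,f_stop=8))
env.hold(.2);f0=env.read_state()["force"];np.save("f0.npy",f0)
po,ro=pose(V,58,LH0,19,149);env.move_l(po,ro,rate=40)
sweep(V,58,LH0,19,149,[*range(2,53,2),*range(53,88)],f0,rate=30,fmax=10)
E
```

```text
dial 41.98730688741319 77.98452942959398
False
2:-0.3/1.1 4:0.8/0.0 6:-0.1/-0.0 8:-0.5/0.3 10:0.2/1.1 12:0.6/0.3 14:-0.1/-0.0 16:0.0/2.0 18:0.4/1.6 20:0.6/1.1 22:1.1/1.6 24:0.6/1.4 26:0.2/1.0 28:0.6/1.1 30:0.1/0.9 32:1.3/1.8 34:0.4/1.4 36:1.1/1.4 38:0.4/1.5 40:0.6/1.7 42:0.7/0.2 44:0.9/1.2 46:1.1/1.3 48:0.7/0.8 50:-0.2/0.7 52:0.5/0.8 53:1.0/1.4 54:1.8/2.0 55:1.8/0.6 56:1.2/1.5 57:1.2/0.5 58:1.3/1.5 59:1.2/0.5 60:1.0/1.0 61:1.7/0.8 62:1.0/2.0 63:1.3/1.5 64:4.3/0.7 65:7.6/-1.1 66:10.9/-3.0 FMAX
t 40.7
```

Solid stop found: the force rises steadily from 64° to 66°. I'll back off and take a final look.

```bash
python3 - <<'E'
from h import *
po,ro=pose(V,58,LH0-66,32,149);env.move_l(po,ro,rate=60)
po[2]=220;env.move_l(po,ro,rate=120)
env.reach([496,-140,330],down(0))
s=env.read_state();im=viewer.camera("wrist");np.save("T4.npy",tool(s));print(s["time_s"])
cv2.imwrite("pics/w4.png",cv2.resize(im,(800,600),interpolation=cv2.INTER_CUBIC))
E
```

```text
42.475
```

View pics/w4.png

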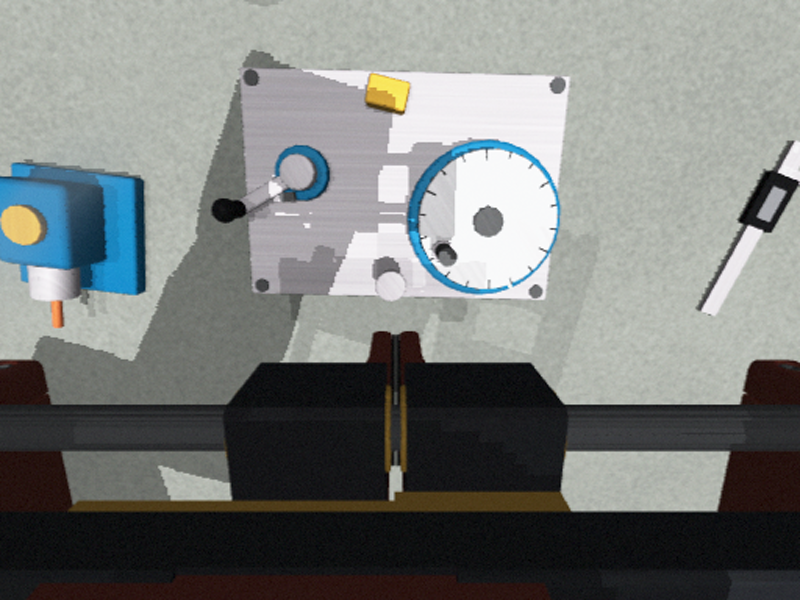

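The knob is now at (226,210), about 64° round and on its stop. The dial post is unchanged at (446,257), and the collet and brass block haven't moved.

```bash
python3 -c "
from station import workorder; print(workorder.sign_off())"
```

```text
the job is handed in; nothing more can be done
None
```

The job is handed in: the dial went round four clicks and is seated in the fourth, then the lock lever was pushed home against its stop, with the collet and brass block still in place.

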